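# Present a column card to the inspection camera

### The job

Switch on the light panel with the push switch on its top, then take the card with the test columns out of the rack and hold it up in the air for the camera: upright, midway between the camera lens and the light panel, face square to the lens, with the middle of its columns level with the centre of the lens and straight in front of it. Either face may look at the camera. Keep the card upright all the way, leave the two blank cards, the tubes and the camera as they are, and finish while still holding the card there, still and touching nothing else.

Things in the scene. Friction and masses are not known exactly. Their poses are not given: they have to be found in the camera images.
- card: the column card: stiff white-framed cassette, 70 wide (its x), 54 mm high (z), 30 g. Its lower 36 mm is 7 mm thick (y) with six slim see-through columns; its top 18 mm is 10 mm thick, six square chambers with dark round openings on top: take it there, across the thickness. Origin: centre of its underside; y: normal of its two like faces. Starts upright in the rack, the top 22 mm standing out.
- card_columns (a point): the middle of the card's columns: on its centre line, 18 mm above its underside. Axes as the card's.
- rack: grey card rack fixed to the bench, 145 x 230 x 40 mm (its x, y, z); origin: centre of its underside. Seven slots 73 x 9 mm along its x, 32 mm deep, centred at x = -22, y = -90, -60 .. 90 mm. The column card and two blanks stand upright at y = -60, 0, 60 mm in any order, faces across its y, 1 mm play each side. At x = 50 mm, a row of wells for tubes.
- blank_a: plain white balance card without columns or chambers, a slab 70 x 7 x 42 mm (x, y, z), so 12 mm lower than the column card; origin at the centre of its underside. Leave it in its slot.
- blank_b: a second plain balance card, the same as blank_a. Leave it in its slot.
- tube_a: capped clear sample tube with a paper label and a black cap, 13 mm thick (cap 16 mm), 82 mm long, standing in a well at the back of the rack; origin at the centre of its underside. Leave it.
- tube_b: a second sample tube, the same as tube_a. Leave it.
- stand: inspection stand fixed to the bench: base plate 150 x 440 x 12 mm. Origin on the bench below the midpoint of lens and panel; its +y points from camera to panel. Camera on an upright column (20 mm thick, 251 mm high, at y = -215 mm). Light panel: white upright housing 170 mm wide (x), 36 mm thick (y = 121 to 157 mm), 60 to 200 mm above the bench, lit face to the camera.
- lens (a point): centre of the camera's front lens. The camera looks level along this frame's +y (the stand's +y) at the light panel; z is up. Lens at y = -120 mm in the stand; its height, 105 to 155 mm above the bench, differs each time. Camera: black box 46 x 44 x 46 mm with a 33 mm thick barrel, clamped to the column by a stiff carriage.
- panel (a point): centre of the light panel's lit face, 130 mm above the bench, 240 mm from the lens along the line of sight.
- light_switch (a joint): travel of the light panel's push switch: 0 when free, 0.005 m fully down; 0.0035 m or more switches the light on. Fully down takes about 4 N straight down; it springs back when let go, and the light stays on.
- light_switch_top (a point): centre of the top of the switch's grey 18 mm round cap, when free 17 mm above the top of the light panel (217 mm above the bench), in the middle of a black collar 34 mm wide and 12 mm high.
There are look-alikes about, which are no part of the job. Leave any yellow look-alike of the card alone.

How it is judged:
On the way, in this order (a step that is already met when the one before it is completed fails the run):
1. the light panel's switch is pressed down (value of joint light_switch above 0.0035 m), for 0.05 s.
2. the column card is lifted clear of the rack in the gripper (z of card in the frame of rack above 0.05 m and contact force between card and rack below 0.1 N and contact force between card and the fingers above 1 N), for 0.2 s.
At the end, for the whole second after the job is handed in: The card hangs still in the gripper alone, touching neither rack nor stand: the middle of its columns 105 to 135 mm in front of the lens (midway is 120), within 10 mm of the line of sight sideways and in height, the card upright within 8 degrees and its face square to the lens within 8 degrees (y of card_columns in the frame of lens between 0.105 and 0.135 m and x of card_columns in the frame of lens between -0.01 and 0.01 m and z of card_columns in the frame of lens between -0.01 and 0.01 m and angle between card's own z axis and vertical below 0.14 rad and angle between the y axis of card and the y axis of lens, either way round below 0.14 rad and contact force between card and the fingers above 1 N and contact force between card and stand below 0.1 N and contact force between card and rack below 0.1 N and linear speed of card below 0.02 m/s and angular speed of card below 0.2 rad/s); the arm keeps its last pose, push and grip.
It fails at once if the column card is tipped over by more than 35 degrees (angle between card's own z axis and vertical above 0.61 rad).
It fails at once if a blank card or a tube is moved by more than 20 mm (distance of any of blank_a, blank_b, tube_a, tube_b from where it was at the start of the episode above 0.02 m).
It fails at once if the camera is pushed out of its height by more than 5 mm (distance of lens from where it was at the start of the episode above 0.005 m).
It also fails if it takes over 56 s, if anything falls off the work surface, if the arm or the gripper's body presses on something with over 40 N, if the wrist force passes 120 N, or if a joint passes its speed limit or range.

### The arm

A 6-joint arm with a two-finger parallel gripper is mounted at the origin on the work surface. World frame = base frame: x ahead of the robot, y to its left, z up, the work surface at z = 0. Lengths are in m, angles in rad, forces in N, time in s.
With the tool pointing down it reaches from about 0.325 to 0.75 m from the base axis. Payload 7.6 kg.
Tool frame: the origin (TCP) lies on the front face of the gripper's body, between the roots of the fingers; the fingertips stand 73 mm ahead of it and the grasp point (between the pads) lies 54 mm ahead of it; z points along the fingers, y is the line along which they close (so a half turn about z gives the same grasp; the last joint's range is limited). The gripper opens to 85 mm and grips with 20 to 120 N. Pads are 22 mm wide; open, the fingers measure 114 mm over their backs; the gripper's body (76 mm by 85 mm) begins 54 mm behind the grasp point. The pads swing forward as they close: fully open they stand 13 mm farther back than shut.
Start: joints at [1.144, 0.052, 1.401, -0, 1.689, -0.07], TCP at [0.183, 0.492, 0.304] pointing down, gripper open.
Joint ranges: [-2.9, 2.9], [-0.91, 2.17], [0.12, 2.37], [-1.06, 4.2], [0.26, 2.73], [-2.93, 2.93]. Speed limits (rad/s): [2.57, 2.57, 3.01, 3.14, 3.14, 3.14].

### API

Orientations are given as a unit quaternion [x, y, z, w].
In Python, from bench import * gives the robot as it stands.
- The arm moves only by the tool play_rows, never from a script. Its argument "deltas" is a list of rows, each a list of 5 numbers: the opening, from 0 (shut) to 1 (fully open), then the shift along the world's x, y, z in units of 400 mm (1.0 is 400 mm), then the turn about the world's z in units of pi/2 rad (1.0 is pi/2 rad). A call has 1 to 20 rows; each row is the pose to reach, as a shift and turn from the pose commanded when the call began; what a row does not reach only later rows make up. A row lasts 1/12 s, in which the tool goes at most 41.7 mm and 7.16 degrees, less where a joint would pass 70% of its speed; a pose out of reach is approached as far as the arm can. A call with a number of a shift or a turn outside -1 to 1 is refused whole. A call with a gripper value outside its range is refused whole. The fingers move at their own pace and stop on an object; "squeeze" is the grip in N (left out, the last holds). Time passes only in rows, so rows that repeat a pose let the fingers close. It gives the time, the measured TCP pose, the force, the opening and the grip force at its end, in the units of the state.
- sense(): the state, without advancing time (a new reading comes with each control period).
- camera(name): name is "scene" or "top"; returns a dict with "color" (384x512x3 uint8, red, green, blue), "mtx" (3x3 intrinsics, pixels), "R" (3x3) and "t" (3): a world point X has camera coordinates R X + t. Camera axes: x right, y down, z forward; pixel columns grow to the right and rows downward; lengths in m; the calibration is good to about 2 mm. A picture is of the moment at which its call begins. There is no depth.
- sign_off(): hands the job in; it is judged then, once.
The state is a dict: "clock": time; "q": joint angles; "dq": joint speeds; "tau": joint torques, N m; "tcp_pos": TCP position; "tool_rot": TCP orientation; "wrist_force": force on the tool from outside, world axes, zero at the start; "moment": the same for the moment, N m; "grip_width": finger opening in m; "finger_force": force on a finger pad.
Only numpy, scipy, OpenCV 4.12 (cv2) and the standard library are available. Lean on these libraries where they do the work, as an engineer would, in place of code of your own. Each camera call takes 0.05 s, during which the arm holds its last target. There are 200 camera calls.

## Working session

There is one attempt and no reset: what is moved stays moved. The work goes in short steps, Python scripts to look and compute and a tool call to move; the robot and the scene stay as the last step left them, time stands still between calls to the robot, and variables do not carry over. Pictures are saved under pics/ and viewed, at most 10 in all, crops included, and the job is handed in when it is done.

Besides the shell and the picture viewer there is one more tool, called after ">>>" by a JSON object that holds its "fn" and its "kwargs", one argument or row to a line. play_rows: Moves the arm, as the interface text tells. Its arguments: {"type":"object","properties":{"deltas":{"type":"array","items":{"type":"array","items":{"type":"number"}}},"squeeze":{"type":"number"}},"required":["deltas"]}

```bash
mkdir -p pics
python3 - <<'E'
from bench import *
import cv2,pickle
d={}
for n in("scene","top"):
    c=camera(n);d[n]=c;cv2.imwrite(f"pics/{n}0.png",cv2.resize(c["color"][:,:,::-1],(768,576),interpolation=cv2.INTER_CUBIC));print(n,c["mtx"],c["R"],c["t"])
pickle.dump(d,open("v0.pkl","wb"))
s=sense();print(s["clock"],s["tcp_pos"],s["tool_rot"],s["grip_width"])
E
```

```text
scene [[359.63516278   0.         253.6105859 ]
 [  0.         359.63516278 196.99484941]
 [  0.           0.           1.        ]] [[-0.84459521  0.53519677  0.014945  ]
 [ 0.37142538  0.60579481 -0.70360204]
 [-0.38561915 -0.58870796 -0.71043706]] [ 0.45001137 -0.07894664  1.0728717 ]
top [[373.20075202   0.         256.99745829]
 [  0.         373.20075202 191.77955944]
 [  0.           0.           1.        ]] [[-0.00363415 -0.99939861 -0.03448481]
 [-0.99896893  0.00518884 -0.04510161]
 [ 0.04525342  0.03428535 -0.99838702]] [0.00990718 0.49675837 0.9610943 ]
0.1 [0.18325861 0.49179966 0.30314163] [ 1.77431232e-01  9.84132935e-01 -6.93485973e-04 -2.06248459e-04] 0.08519660079984481
```

View pics/scene0.png

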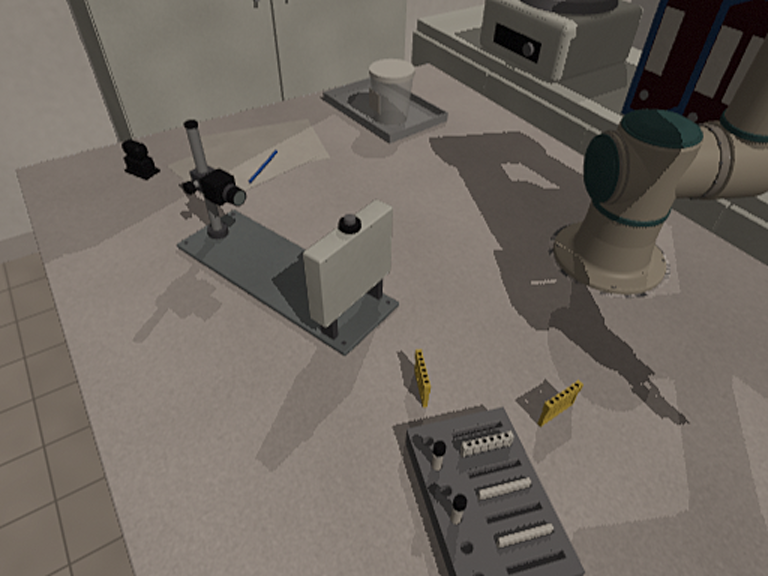

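View pics/top0.png

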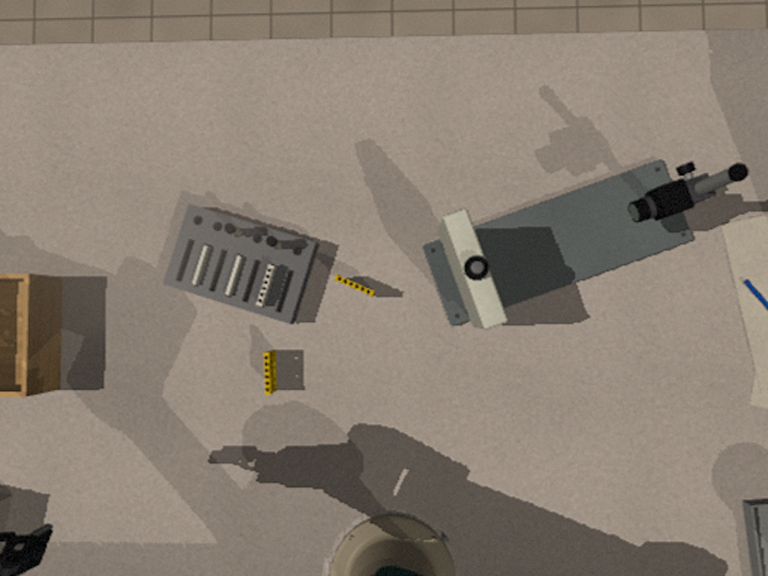

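The scene view shows three cards in the rack, with the holed one at (488,443). The blanks are at (505,488) and (525,534), and two yellow look-alikes stand at (422,377) and (562,403). The switch is at (349,222) and the lens at (238,197). In the top view the same items are: holed card (265,285), blanks (233,275) and (201,265), yellow (355,285) and (269,372), switch (476,266), lens (636,210).

What could be taken for the target: the holed white card, the two plain blanks and the two yellow cards. By the description I choose the holed white one at scene (488,443). Next I'll check it in one close crop.

```bash
cat > h.py <<'E'
import numpy as np,cv2,pickle
def ray(c,p):
    R,t=c["R"],np.array(c["t"]); d=R.T@np.linalg.inv(c["mtx"])@np.array([p[0],p[1],1.]); return -R.T@t,d
def plane(c,p,z):
    o,d=ray(c,p); return o+d*(z-o[2])/d[2]
def tri(c1,p1,c2,p2):
    (a,d),(b,e)=ray(c1,p1),ray(c2,p2); s=np.linalg.lstsq(np.c_[d,-e],b-a,rcond=None)[0]
    P,Q=a+s[0]*d,b+s[1]*e; return (P+Q)/2,np.linalg.norm(P-Q)
def proj(c,X):
    v=c["mtx"]@(c["R"]@np.array(X)+np.array(c["t"])); return v[:2]/v[2]
E
python3 - <<'E'
from h import *
d=pickle.load(open("v0.pkl","rb"));T,S=d["top"],d["scene"]
def crop(c,x,y,w,h,s): return cv2.resize(c["color"][y:y+h,x:x+w,::-1],(w*s,h*s),interpolation=cv2.INTER_NEAREST)
# tiles 400x300 : top card (x4), scene card(x4), top lens/camera, scene lens
A=crop(T,110,130,100,75,4);B=crop(S,265,265,100,75,4);C=crop(T,400,95,100,75,4);D=crop(S,100,85,100,75,4)
cv2.imwrite("pics/m1.png",np.vstack([np.hstack([A,B]),np.hstack([C,D])]))
hsv=cv2.cvtColor(T["color"],cv2.COLOR_RGB2HSV)
m=((hsv[...,2]>165)&(hsv[...,1]<60)).astype(np.uint8)
for k in cv2.findContours(m,0,2)[0]:
    if cv2.contourArea(k)>15: print("white",cv2.minAreaRect(k))
g=cv2.cvtColor(T["color"],cv2.COLOR_RGB2GRAY)
for x,y in((295,150),(318,177),(380,145),(130,150),(180,190),(200,200)): print(x,y,T["color"][y,x])
E
```

```text
white ((323.5479431152344, 199.29452514648438), (35.58051300048828, 15.098308563232422), 69.44395446777344)
white ((154.95001220703125, 183.14999389648438), (1.8973664045333862, 25.61444854736328), 18.434947967529297)
white ((132.71109008789062, 175.90806579589844), (1.559333086013794, 25.295846939086914), 17.650123596191406)
white ((496.5, 207.49996948242188), (126.99998474121094, 28.999996185302734), 90.0)
white ((308.1918029785156, 157.67808532714844), (34.1760139465332, 15.098308563232422), 69.44395446777344)
295 150 [128 125 113]
318 177 [93 92 91]
380 145 [88 92 87]
130 150 [107 103  97]
180 190 [73 70 66]
200 200 [47 41 42]
```

View pics/m1.png

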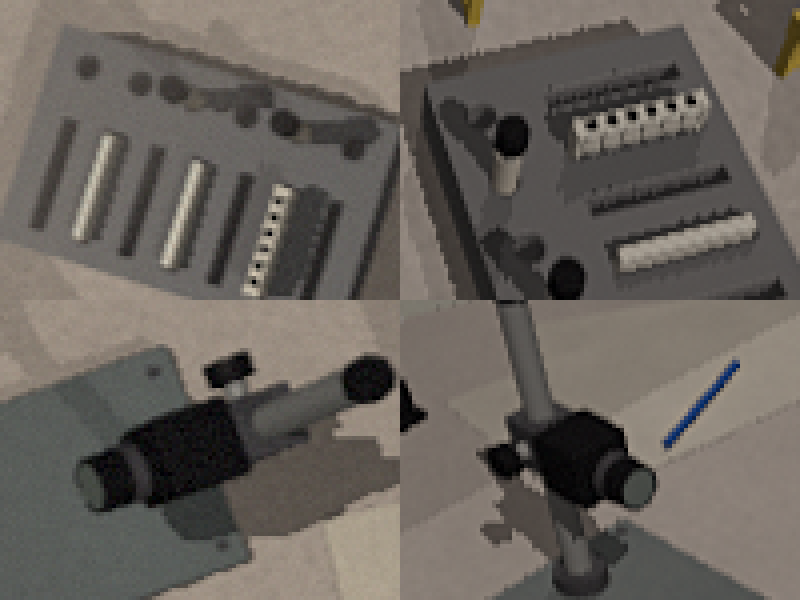

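The crop confirms it: the card at top-view pixel (176,190) and scene pixel (325,296) has six dark openings. The blanks are plain. The lens disc is at about top (422.5,142) and scene (159,131.5). Now positions.

Run:
```python
from h import *
np.set_printoptions(precision=4,suppress=True)
d=pickle.load(open("v0.pkl","rb"));T,S=d["top"],d["scene"]
gT=cv2.cvtColor(T["color"],cv2.COLOR_RGB2GRAY);gS=cv2.cvtColor(S["color"],cv2.COLOR_RGB2GRAY)
def card(g,x0,y0,x1,y1,th):
    m=(g[y0:y1,x0:x1]>th).astype(np.uint8); m=cv2.morphologyEx(m,cv2.MORPH_CLOSE,np.ones((3,3)))
    k=max(cv2.findContours(m,0,2)[0],key=cv2.contourArea); f=np.zeros_like(m);cv2.drawContours(f,[k],0,1,-1)
    h=((g[y0:y1,x0:x1]<85)&(f>0)).astype(np.uint8)
    n,_,st,ce=cv2.connectedComponentsWithStats(h,connectivity=4)
    r=cv2.minAreaRect(k); return [(r[0][0]+x0,r[0][1]+y0),r[1],r[2]],[(c+[x0,y0]).round(1).tolist()+[int(s[4])] for c,s in zip(ce[1:],st[1:])]
r,h=card(gT,165,172,190,212,115);print(r,h)
rs,hs=card(gS,305,283,348,308,115);print(rs,hs)
def line(hh,c,z):
    P=np.array([plane(c,q[:2],z) for q in hh]);m=P.mean(0);u=np.linalg.svd(P-m)[2][0];return m,np.degrees(np.arctan2(u[1],u[0])),P
for q,c in((h,T),(hs,S)):
    m,a,P=line(q,c,.062);print("card",m,a);print(P[:,:2])
print("rect top",plane(T,r[0],.062))
for cc in((154.95,183.15),(132.71,175.9)): print("blank",plane(T,cc,.05))
# switch: scan cap: grey blob inside black collar
for c,g,(x,y),n in((T,gT,(317,177),"T"),(S,gS,(232,148),"S")):
    w=g[y-14:y+15,x-14:x+15]; m=(w<60).astype(np.uint8)
    k=max(cv2.findContours(m,0,2)[0],key=cv2.contourArea);f=np.zeros_like(m);cv2.drawContours(f,[k],0,1,-1)
    cap=((w>70)&(f>0)).astype(np.uint8); M=cv2.moments(cap,True); print(n,"collar",cv2.minEnclosingCircle(k),"cap",M["m00"])
    if M["m00"]: p=(x-14+M["m10"]/M["m00"],y-14+M["m01"]/M["m00"]);print(p,plane(c,p,.217))
L,e=tri(T,(422.5,142),S,(159,131.5));print("lens",L,e)
a,b=plane(T,(323.5,199.3),.2),plane(T,(308.2,157.7),.2);print("panel mid",(a+b)/2,np.degrees(np.arctan2(*(a-b)[1::-1])))
# base plate corners top pic /1.5 (z=.012)
for p in((660,160),(693,240),(425,245),(456,325)): print("base",plane(T,(p[0]/1.5,p[1]/1.5),.012))
```

```text
[(176.13715648651123, 189.88389015197754), (4.914507865905762, 28.801305770874023), 17.744672775268555] [[179.0, 180.0, 1], [178.0, 184.0, 1], [176.5, 188.0, 2], [175.5, 192.0, 2], [174.0, 196.0, 1], [173.0, 200.0, 1]]
[(327.9117679595947, 292.6470594406128), (11.884245872497559, 41.71612548828125), 75.96376037597656] [[342.2, 287.2, 4], [336.8, 289.3, 6], [333.0, 292.0, 1], [327.5, 293.0, 2], [317.5, 294.5, 4], [322.5, 294.0, 2], [335.0, 294.0, 1], [330.0, 296.0, 1], [325.0, 297.0, 1], [320.0, 299.0, 1], [315.0, 300.0, 1]]
card [0.5    0.2077 0.062 ] 163.1118363015672
[[0.5249 0.2003]
 [0.5149 0.2028]
 [0.505  0.2065]
 [0.495  0.2089]
 [0.4851 0.2126]
 [0.4751 0.2151]]
card [0.4966 0.2149 0.062 ] -9.194999744910834
[[0.4616 0.2184]
 [0.4741 0.2162]
 [0.4846 0.2168]
 [0.4953 0.2127]
 [0.5143 0.2047]
 [0.5052 0.2091]
 [0.4841 0.2222]
 [0.4955 0.2203]
 [0.5053 0.2168]
 [0.5164 0.2149]
 [0.5261 0.2114]]
rect top [0.5003 0.2073 0.062 ]
blank [0.5182 0.2645 0.05  ]
blank [0.537  0.3216 0.05  ]
T collar ((21.785715103149414, 14.0), 15.317323684692383) cap 49.0
(317.42857142857144, 177.6734693877551) [ 0.5157 -0.1232  0.217 ]
S collar ((14.681818008422852, 15.772727012634277), 7.42047643661499) cap 0.0
lens [ 0.6011 -0.3694  0.1361] 0.0005792280205681217
panel mid [ 0.5156 -0.122   0.2   ] -160.53075798949752
base [ 0.7147 -0.4668  0.012 ]
base [ 0.5756 -0.5188  0.012 ]
base [ 0.5706 -0.0613  0.012 ]
base [ 0.4317 -0.1136  0.012 ]
```

Measured:
- Card centre is (0.500, 0.2075) with its normal at about 72.4°.
- Switch is at (0.5157, -0.1232).
- Stand direction is 109.5°, and lens height is about 0.136.
- Hold point is (0.5616, -0.2552).

First I'll move over the switch with the fingers shut, in two hops.

>>> {"fn": "play_rows", "kwargs": {
  "deltas": [
    [0, 0.415, -0.769, 0.075, 0.031],
    [0, 0.415, -0.769, 0.075, 0.031],
    [0, 0.415, -0.769, 0.075, 0.031],
    [0, 0.415, -0.769, 0.075, 0.031],
    [0, 0.415, -0.769, 0.075, 0.031],
    [0, 0.415, -0.769, 0.075, 0.031],
    [0, 0.415, -0.769, 0.075, 0.031],
    [0, 0.415, -0.769, 0.075, 0.031],
    [0, 0.415, -0.769, 0.075, 0.031],
    [0, 0.415, -0.769, 0.075, 0.031]
  ]
}}

```text
clock: 0.93
tcp_pos: [0.3506, 0.1816, 0.3341]
tool_rot: [0.156, 0.988, -0.0, 0.0]
wrist_force: [-0.3, 1.3, 0.7]
grip_width: -0.0002
finger_force: 0.0
```

>>> {"fn": "play_rows", "kwargs": {
  "deltas": [
    [0, 0.416, -0.769, 0, 0],
    [0, 0.416, -0.769, 0, 0],
    [0, 0.416, -0.769, 0, 0],
    [0, 0.416, -0.769, 0, 0],
    [0, 0.416, -0.769, 0, 0],
    [0, 0.416, -0.769, 0, 0],
    [0, 0.416, -0.769, 0, 0],
    [0, 0.416, -0.769, 0, 0],
    [0, 0.416, -0.769, 0, 0],
    [0, 0.416, -0.769, 0, 0],
    [0, 0.416, -0.769, 0, 0],
    [0, 0.416, -0.769, 0, 0]
  ]
}}

```text
clock: 1.93
tcp_pos: [0.5157, -0.1221, 0.3336]
tool_rot: [0.153, 0.988, 0.0, -0.0]
wrist_force: [-0.1, 0.0, 0.4]
grip_width: -0.0001
finger_force: 0.0
```

>>> {"fn": "play_rows", "kwargs": {
  "deltas": [
    [0, 0, -0.002, -0.05, 0],
    [0, 0, -0.002, -0.1, 0],
    [0, 0, -0.002, -0.105, 0],
    [0, 0, -0.002, -0.11, 0],
    [0, 0, -0.002, -0.115, 0],
    [0, 0, -0.002, -0.118, 0],
    [0, 0, -0.002, -0.118, 0],
    [0, 0, -0.002, -0.118, 0]
  ]
}}

```text
clock: 2.6
tcp_pos: [0.516, -0.1235, 0.2886]
tool_rot: [0.153, 0.988, 0.0, 0.001]
wrist_force: [-1.9, 2.9, 5.1]
grip_width: -0.0002
finger_force: 2.7
```

Run:
```python
from bench import *
import cv2,numpy as np
s=sense();print(s["tcp_pos"],s["wrist_force"])
c=camera("scene");cv2.imwrite("pics/sw.png",cv2.resize(c["color"][90:250,180:300,::-1],(450,600),interpolation=cv2.INTER_CUBIC))
```

```text
[ 0.51602722 -0.12352495  0.28862277] [-1.88940945  2.89380365  5.11866195]
```

View pics/sw.png

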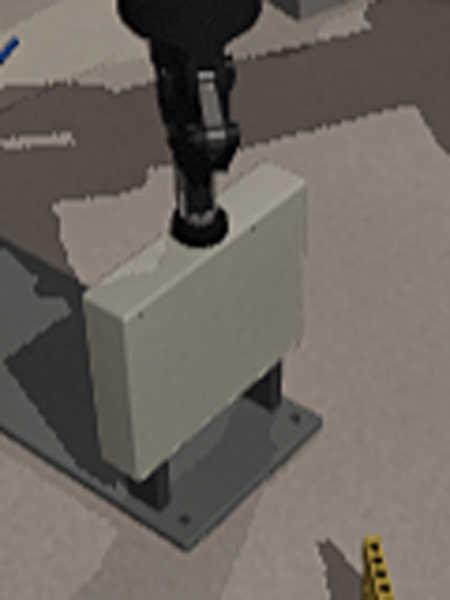

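The fingers sit on the cap inside the collar, at crop pixel (200,220). The light isn't confirmed from this side, so I'll push a little further.

>>> {"fn": "play_rows", "kwargs": {
  "deltas": [
    [0, 0, 0, -0.004, 0],
    [0, 0, 0, -0.008, 0],
    [0, 0, 0, -0.008, 0],
    [0, 0, 0, -0.008, 0]
  ]
}}

```text
clock: 2.98
tcp_pos: [0.516, -0.1235, 0.2883]
tool_rot: [0.153, 0.988, 0.0, 0.003]
wrist_force: [-8.6, 4.6, 18.7]
grip_width: -0.0002
finger_force: 9.3
```

Run:
```python
from bench import *
import pickle,numpy as np
s=sense();print(s["tcp_pos"],s["wrist_force"],s["dq"])
a=pickle.load(open("v0.pkl","rb"))
c=camera("top")["color"].astype(int);o=a["top"]["color"].astype(int)
for x,y in((360,150),(370,140),(385,165),(350,170),(400,140),(340,155)): print((x,y),o[y,x],c[y,x])
```

```text
[ 0.51596017 -0.12352293  0.28834976] [-8.61220376  4.58209148 18.74298079] [-0.00061443  0.0003815  -0.0001051  -0.00041213  0.00036694  0.00050511]
(360, 150) [90 95 90] [129 117  96]
(370, 140) [84 88 86] [104  94  78]
(385, 165) [86 92 88] [115 103  87]
(350, 170) [54 59 56] [144 128 105]
(400, 140) [89 92 90] [78 69 57]
(340, 155) [51 54 50] [143 130 106]
```

Hard stop reached, and the floor in front of the panel went bright and warm, so the light is on. Now up and over to the card, with the fingers part open.

>>> {"fn": "play_rows", "kwargs": {
  "deltas": [
    [0, 0, 0, 0.06, 0],
    [0, 0, 0, 0.125, 0],
    [0.4, -0.04, 0.828, 0.125, 0],
    [0.4, -0.04, 0.828, 0.125, 0],
    [0.4, -0.04, 0.828, 0.125, 0],
    [0.4, -0.04, 0.828, 0.125, 0],
    [0.4, -0.04, 0.828, 0.125, 0],
    [0.4, -0.04, 0.828, 0.125, 0],
    [0.4, -0.04, 0.828, 0.125, 0],
    [0.4, -0.04, 0.828, 0.125, 0],
    [0.4, -0.04, 0.828, 0.125, 0],
    [0.4, -0.04, 0.828, 0.125, 0],
    [0.4, -0.04, 0.828, 0.125, 0],
    [0.4, -0.04, 0.828, 0.125, 0]
  ]
}}

```text
clock: 4.2
tcp_pos: [0.5, 0.2061, 0.3339]
tool_rot: [0.154, 0.988, -0.0, 0.0]
wrist_force: [0.2, 0.3, 0.6]
grip_width: 0.0342
finger_force: 0.0
```

>>> {"fn": "play_rows", "kwargs": {
  "deltas": [
    [0.4, 0, 0, -0.1, 0],
    [0.4, 0, 0, -0.2, 0],
    [0.4, 0, 0, -0.3, 0],
    [0.4, 0, 0, -0.4, 0],
    [0.4, 0, 0, -0.4, 0],
    [0.4, 0, 0, -0.4, 0]
  ]
}}

```text
clock: 4.7
tcp_pos: [0.4994, 0.2058, 0.1727]
tool_rot: [0.154, 0.988, -0.001, -0.002]
wrist_force: [0.9, -0.9, 1.5]
grip_width: 0.0341
finger_force: 0.0
```

Run:
```python
from bench import *
import cv2,numpy as np
s=sense();print(s["tcp_pos"],s["tool_rot"],s["wrist_force"],s["grip_width"])
c=camera("scene")["color"];t=camera("top")["color"]
A=cv2.resize(c[210:320,260:370,::-1],(400,400),interpolation=cv2.INTER_CUBIC);B=cv2.resize(t[140:240,130:230,::-1],(400,400),interpolation=cv2.INTER_CUBIC)
cv2.imwrite("pics/ov.png",np.hstack([A,B]))
```

```text
[0.4993644  0.20580633 0.17267559] [ 1.54362025e-01  9.88012424e-01 -9.14612536e-04 -1.72599211e-03] [ 0.93905741 -0.94421381  1.45423133] 0.03407574718383758
```

View pics/ov.png

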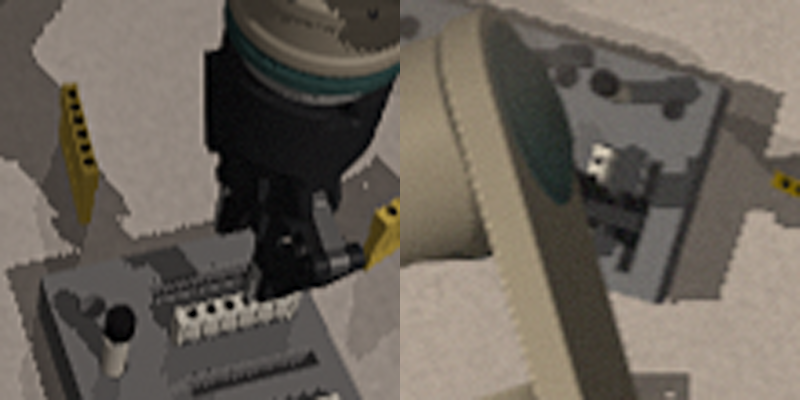

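Run:
```python
from h import *
S=pickle.load(open("v0.pkl","rb"))["scene"]
p=np.array([.4994,.2058,.1727]);y=np.array([.304,.952,0])
for n,o,z in(("tcp",0,0),("mid tip",0,-.068),("+tip",.017,-.068),("-tip",-.017,-.068),("+back",.032,-.068),("-back",-.032,-.068),("+knuckle",.05,-.02)):
    q=proj(S,p+o*y+[0,0,z]);print(n,(q-[260,210])*3.64)
```

```text
tcp [266.64535506 178.30533089]
mid tip [244.2497686 253.8530739]
+tip [257.18225153 281.80333502]
-tip [231.74524594 226.82773964]
+back [268.96646366 307.27190191]
-back [221.05053755 203.71385703]
+knuckle [302.08163876 288.55662718]
```

The fingers straddle the card as projected: near tip at crop (260,300), card row at (180–300, 310). I'll descend slowly and grip.

>>> {"fn": "play_rows", "kwargs": {
  "deltas": [
    [0.4, 0.001, 0.004, -0.03, 0],
    [0.4, 0.001, 0.004, -0.06, 0],
    [0.4, 0.001, 0.004, -0.09, 0],
    [0.4, 0.001, 0.004, -0.12, 0],
    [0.4, 0.001, 0.004, -0.135, 0],
    [0.4, 0.001, 0.004, -0.135, 0],
    [0.4, 0.001, 0.004, -0.135, 0]
  ]
}}

```text
clock: 5.38
tcp_pos: [0.5, 0.2087, 0.119]
tool_rot: [0.153, 0.988, -0.0, -0.0]
wrist_force: [0.2, -0.0, 0.5]
grip_width: 0.0341
finger_force: 0.0
```

>>> {"fn": "play_rows", "kwargs": {
  "deltas": [
    [0.25, 0, 0, 0, 0],
    [0.15, 0, 0, 0, 0],
    [0.12, 0, 0, 0, 0],
    [0, 0, 0, 0, 0],
    [0, 0, 0, 0, 0],
    [0, 0, 0, 0, 0],
    [0, 0, 0, 0, 0],
    [0, 0, 0, 0, 0]
  ],
  "squeeze": 30
}}

```text
clock: 6.05
tcp_pos: [0.5005, 0.2089, 0.1202]
tool_rot: [0.153, 0.988, 0.0, 0.001]
wrist_force: [0.3, -0.2, 5.5]
grip_width: 0.0092
finger_force: 30.9
```

Gripped: width 9.2 mm, 31 N. Lifting.

>>> {"fn": "play_rows", "kwargs": {
  "deltas": [
    [0, 0, 0, 0.015, 0],
    [0, 0, 0, 0.03, 0],
    [0, 0, 0, 0.05, 0],
    [0, 0, 0, 0.075, 0],
    [0, 0, 0, 0.1, 0],
    [0, 0, 0, 0.13, 0],
    [0, 0, 0, 0.16, 0],
    [0, 0, 0, 0.2, 0],
    [0, 0, 0, 0.24, 0],
    [0, 0, 0, 0.28, 0],
    [0, 0, 0, 0.28, 0],
    [0, 0, 0, 0.28, 0],
    [0, 0, 0, 0.28, 0]
  ]
}}

```text
clock: 7.13
tcp_pos: [0.4999, 0.2087, 0.2308]
tool_rot: [0.153, 0.988, -0.0, -0.0]
wrist_force: [0.8, 0.6, -0.2]
grip_width: 0.0089
finger_force: 30.2
```

Run:
```python
from bench import *
import cv2,numpy as np
s=sense();print(s["tcp_pos"],s["tool_rot"],s["wrist_force"],s["grip_width"],s["finger_force"])
c=camera("scene")["color"];t=camera("top")["color"]
A=cv2.resize(c[190:310,260:380,::-1],(400,400),interpolation=cv2.INTER_CUBIC);B=cv2.resize(t[140:240,130:230,::-1],(400,400),interpolation=cv2.INTER_CUBIC)
cv2.imwrite("pics/lift.png",np.hstack([A,B]))
```

```text
[0.49988659 0.20866442 0.2308339 ] [ 1.53440327e-01  9.88157813e-01 -1.87816022e-04 -4.09644000e-04] [ 0.79209764  0.58939235 -0.17993355] 0.008903782552115958 30.22233545780182
```

View pics/lift.png

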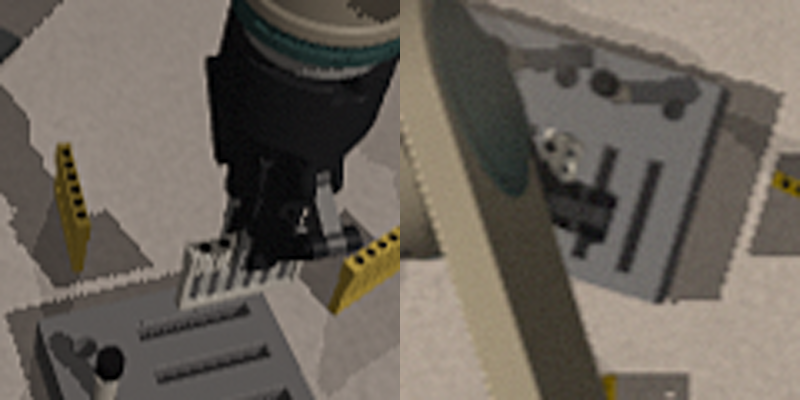

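The card is clear of the rack, held upright with its column face visible at crop (240,265). Next: rise above the panel height and carry it over while turning.

>>> {"fn": "play_rows", "kwargs": {
  "deltas": [
    [0, 0, 0, 0.06, 0],
    [0, 0, 0, 0.12, 0],
    [0, 0, 0, 0.18, 0],
    [0, 0, 0, 0.24, 0],
    [0, 0, 0, 0.3, 0],
    [0, 0, 0, 0.375, 0],
    [0, 0.01, -0.06, 0.375, 0],
    [0, 0.02, -0.12, 0.375, 0],
    [0, 0.03, -0.18, 0.375, 0],
    [0, 0.04, -0.24, 0.375, 0],
    [0, 0.05, -0.3, 0.375, 0],
    [0, 0.06, -0.36, 0.375, 0],
    [0, 0.07, -0.44, 0.375, 0],
    [0, 0.08, -0.52, 0.375, 0],
    [0, 0.08, -0.6, 0.375, 0],
    [0, 0.08, -0.6, 0.375, 0]
  ]
}}

```text
clock: 8.57
tcp_pos: [0.5321, -0.0358, 0.3801]
tool_rot: [0.156, 0.988, -0.001, -0.001]
wrist_force: [0.1, 0.6, -1.0]
grip_width: 0.0087
finger_force: 30.2
```

>>> {"fn": "play_rows", "kwargs": {
  "deltas": [
    [0, 0.01, -0.06, 0, 0.04],
    [0, 0.02, -0.12, 0, 0.08],
    [0, 0.03, -0.18, 0, 0.12],
    [0, 0.04, -0.24, 0, 0.16],
    [0, 0.05, -0.3, 0, 0.2],
    [0, 0.06, -0.36, 0, 0.25],
    [0, 0.07, -0.42, 0, 0.3],
    [0, 0.074, -0.48, 0, 0.35],
    [0, 0.074, -0.52, 0, 0.38],
    [0, 0.074, -0.56, 0, 0.413],
    [0, 0.074, -0.56, 0, 0.413],
    [0, 0.074, -0.56, 0, 0.413],
    [0, 0.074, -0.56, 0, 0.413]
  ]
}}

```text
clock: 9.65
tcp_pos: [0.562, -0.2544, 0.381]
tool_rot: [-0.169, 0.986, 0.001, -0.0]
wrist_force: [-0.8, 0.6, -0.4]
grip_width: 0.009
finger_force: 30.2
```

Run:
```python
from bench import *
import numpy as np
s=sense();q=s["tool_rot"];print(s["clock"],s["tcp_pos"],2*np.degrees(np.arctan2(q[1],q[0]))-90,q,s["grip_width"],s["finger_force"],s["wrist_force"])
```

```text
9.65 [ 0.56198421 -0.25440281  0.38095106] 109.4948874068161 [-1.69305501e-01  9.85563434e-01  5.21202570e-04 -3.05155243e-04] 0.008992089116449622 30.227079391479492 [-0.75329945  0.58813419 -0.42015323]
```

Over the hold point; lowering.

>>> {"fn": "play_rows", "kwargs": {
  "deltas": [
    [0, 0, -0.002, -0.05, 0],
    [0, 0, -0.002, -0.1, 0],
    [0, 0, -0.002, -0.15, 0],
    [0, 0, -0.002, -0.2, 0],
    [0, 0, -0.002, -0.25, 0],
    [0, 0, -0.002, -0.29, 0],
    [0, 0, -0.002, -0.33, 0],
    [0, 0, -0.002, -0.36, 0],
    [0, 0, -0.002, -0.376, 0],
    [0, 0, -0.002, -0.376, 0],
    [0, 0, -0.002, -0.376, 0],
    [0, 0, -0.002, -0.376, 0]
  ]
}}

```text
clock: 10.65
tcp_pos: [0.5622, -0.256, 0.2325]
tool_rot: [-0.17, 0.986, -0.001, 0.001]
wrist_force: [-0.5, -0.4, -0.0]
grip_width: 0.009
finger_force: 30.2
```

Run:
```python
from bench import *
import cv2,numpy as np,pickle
s=sense();print(s["clock"],s["tcp_pos"],s["tool_rot"],s["grip_width"],s["wrist_force"])
c=camera("scene");t=camera("top");pickle.dump({"scene":c,"top":t},open("v1.pkl","wb"))
A=cv2.resize(c["color"][60:210,120:270,::-1],(400,400),interpolation=cv2.INTER_NEAREST);B=cv2.resize(t["color"][110:210,330:430,::-1],(400,400),interpolation=cv2.INTER_NEAREST)
cv2.imwrite("pics/hold.png",np.hstack([A,B]))
```

```text
10.65 [ 0.56216989 -0.25604917  0.23251148] [-1.69546744e-01  9.85521597e-01 -6.04449979e-04  8.47904739e-04] 0.009042681839440583 [-0.49755083 -0.3683445  -0.03956269]
```

View pics/hold.png

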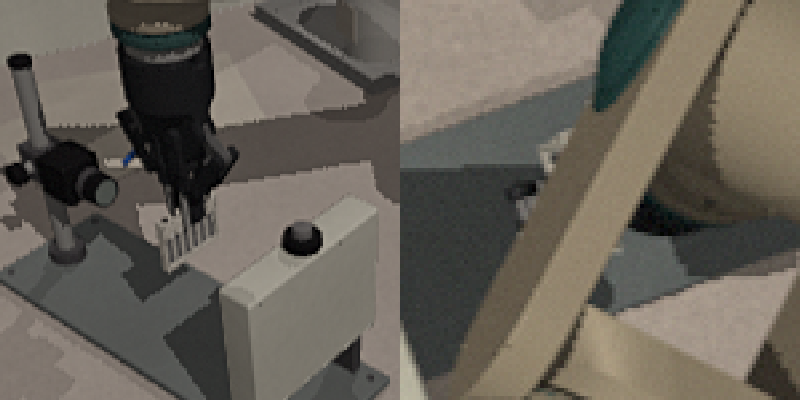

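The card hangs between lens and panel, upright, columns at crop (190,240). I'll check it against the predicted corners in a closer crop.

Run:
```python
from h import *
S=pickle.load(open("v1.pkl","rb"))["scene"]
x0,y0,s=165,125,10
im=cv2.resize(S["color"][y0:y0+50,x0:x0+60,::-1],None,fx=s,fy=s,interpolation=cv2.INTER_NEAREST)
a=np.radians(19.5);X=np.array([np.cos(a),np.sin(a),0]);Y=np.array([-np.sin(a),np.cos(a),0]);c=np.array([.5622,-.256,.1203])
for n,o in(("bl",(35,3.5,0)),("br",(-35,3.5,0)),("tl",(35,5,54)),("ml",(35,5,36)),("mr",(-35,5,36)),("tl-",(35,-5,54))):
    o=np.array(o)/1000;q=(proj(S,c+o[0]*X+o[1]*Y+[0,0,o[2]])+.5-[x0,y0])*s;print(n,q.round())
    cv2.circle(im,tuple(int(v) for v in q),3,(0,0,255),-1)
cv2.imwrite("pics/hz.png",im)
```

```text
bl [176. 370.]
br [372. 236.]
tl [152. 198.]
ml [162. 257.]
mr [364. 125.]
tl- [123. 182.]
```

View pics/hz.png

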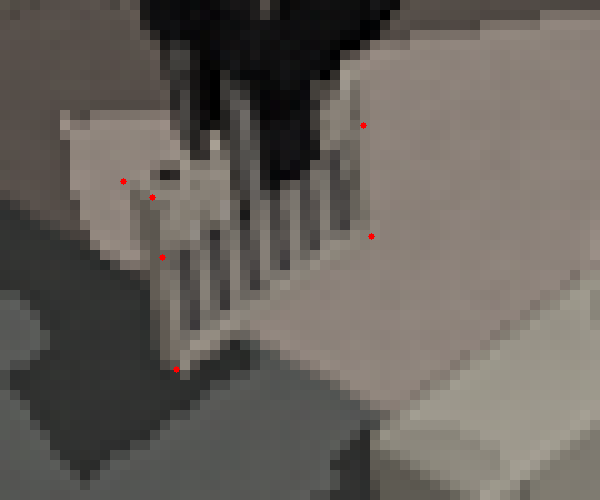

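The predicted corners fall on the card's corners within about 1–2 mm: bottom-left (176,370), bottom-right (372,236), top (123–152, 182–198). The card is upright and square, with its columns about 2 mm above the measured lens height, well inside tolerance. Handing in.

```bash
python3 -c "
from bench import *
print(sense()['dq']);print(sign_off())"
```

```text
[-0.00066558  0.002341    0.00393179  0.00055501 -0.00033567 -0.00084712]
the job is handed in; nothing more can be done
None
```

The light is on and the job is handed in at about 11 s of the 56 s, with the column card held upright and square midway between the lens and the light panel; `sign_off()` returned no verdict, so I can't confirm it passed.

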